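# Set the end play of a spindle bearing with its adjusting screw

### The arm

A 6-joint arm with a two-finger parallel gripper is mounted at the origin on a cart in front of the work surface, level with it; the furniture and walls round the work are solid. World frame = base frame: x ahead of the robot, y to its left, z up, the work surface at z = 0. Lengths are in m, angles in rad, forces in N, time in s.
With the tool pointing down it reaches from about 0.35 to 0.775 m from the base axis. Payload 7.3 kg.
Tool frame: the origin (TCP) lies midway between the tips of the shut fingers; the grasp point (between the pads) lies 19 mm behind it; z points along the fingers, y is the direction in which the jaws open and shut (so a half turn about z gives the same grasp; the last joint's range is limited). The gripper opens to 92 mm and grips with 3 to 60 N. Pads are 19 mm wide; open, the fingers measure 130 mm over their backs; the gripper's body (75 mm by 190 mm) begins 47 mm behind the grasp point.
Start: joints at [1.058, 0.342, 1.524, -0, 1.275, -0.146], TCP at [0.188, 0.49, 0.227] pointing down, gripper open.
Joint ranges: [-2.53, 2.53], [-0.77, 2.02], [0.04, 2.7], [-1, 4.14], [0.28, 2.66], [-3.11, 3.11]. Speed limits (rad/s): [2.57, 2.57, 3.14, 3.14, 3.14, 3.14].

### API

Orientations are given as [roll, pitch, yaw] about the fixed x, y, z axes, in that order (R = Rz(yaw) Ry(pitch) Rx(roll)).
In Python, from cell import robot gives the robot as it stands.
- The arm moves only by the shell command python3 -m crank 'ROWS' [FORCE]. ROWS is a JSON object of lists of equal length, an entry for each row: "claw": the opening, from 0 (shut) to 1 (fully open); "delta_pos": the shift along the tool's x, y, z in units of 25 mm (1.0 is 25 mm), a list of three; "roll": the turn about the tool's z in units of 6 degrees (1.0 is 6 degrees). In form: {"claw": [claw, ...], "delta_pos": [[dx, dy, dz], ...], "roll": [roll, ...]}. A call has exactly 8 rows; each row is the pose to reach, as a shift and turn from the pose commanded when the call began, along the tool's axes at that moment; what a row does not reach only later rows make up. A row lasts 1/12 s, in which the tool goes at most 41.7 mm and 7.16 degrees, less where a joint would pass 70% of its speed; a pose out of reach is approached as far as the arm can. A call with a gripper value outside its range is refused whole. The fingers move at their own pace and stop on an object; FORCE is the grip in N (left out, the last holds). Time passes only in rows, so rows that repeat a pose let the fingers close, or fill a call up. It gives the time, the measured TCP pose, the force and the opening at its end, in the units of the state.
- robot.observe(): the state, without advancing time (a new reading comes with each control period).
- robot.read_camera(name): name is "scene" or "top" or "wrist"; returns a dict with "color" (420x560x3 uint8, blue, green, red), "fx", "fy", "cx", "cy" (pixels), "rvec" (rotation vector, rad) and "tvec" (3), from world to camera coordinates, as OpenCV has them; the wrist camera has in their place "hand_eye" (4x4, takes a point from camera to tool coordinates, whose origin is the TCP and whose axes are the flange's). Camera axes: x right, y down, z forward; pixel columns grow to the right and rows downward; lengths in m; the calibration is good to about 2 mm. A picture is of the moment at which its call begins: read the wrist's pose just before it. There is no depth.
- robot.hand_in(): hands the job in, once; it reports no verdict.
The state is a dict: "time": time; "qpos": joint angles; "qvel": joint speeds; "joint_efforts": joint torques, N m; "tool_pos": TCP position; "tool_rot": TCP orientation; "contact_force": force on the tool from outside, world axes, zero at the start; "torque": the same for the moment, N m; "opening": finger opening in m.
Only numpy, scipy, OpenCV 4.12 (cv2) and the standard library are available. Lean on these libraries where they do the work, as an engineer would, in place of code of your own. Each camera call takes 0.05 s, during which the arm holds its last target.

### The job

Set the end play of the small bearing block: first slide the turned wooden former, still standing upright, clear of the circle that the adjusting screw's crank sweeps. Then push the crank clockwise (seen from above) until the screw bottoms, pause there a moment, and back it off counter-clockwise by a quarter of a turn and leave it there. Do not shift or tip the oil can, the mug or the tin that stand round it, and never let the crank run up to the former.

Things in the scene. Friction and masses are not known exactly. Their poses are not given: they have to be found in the camera images.
- screw_axis (a point): Point on the vertical axis of the adjusting screw, on top of the bearing block, 40 mm above the bench (bench top at height 0); its axes are those of the block, z up. An aluminium dial collar, 60 mm across with long black marks every quarter turn, lies round it. Hub of the crank on the axis: 28 mm thick, top 64 mm above the bench.
- block_mid (a point): Centre of the underside of the bearing block, straight below the screw's axis; block axes. Fixed to the bench. Grey base plate 124 mm (x) by 84 mm (y), 10 mm thick; green housing 74 x 62 mm, 35 mm high; a steel spindle 24 mm thick runs along x at 22 mm height, its ends 75 mm either side of the axis. The crank turns above all this.
- screw (a joint): Turn of the adjusting screw, rad: 0 backed right out, grows clockwise seen from above, stops hard at 5.20 (bottomed); a quarter turn is 1.57. The crank arm points at angle 2.058 minus this value, counter-clockwise from block x (along block -x when bottomed). It takes about 0.12 N m to turn (2 N at the knob) and stays where it is left.
- knob (a point): Middle of the red upright knob on the end of the crank, 70 mm from the screw's axis, 79 mm above the bench. Knob: 22 mm thick, from 56 to 102 mm above the bench, fixed to the crank. The dark arm under it is 16 mm wide, at 47 to 56 mm height; its end is 81 mm from the axis, so the crank sweeps a circle of 81 mm radius.
- former_mid (a point): Centre, half-way up, of the turned wooden former: a loose, solid round wooden chuck, 66 mm across, 60 mm tall, about 0.1 kg, standing on the bench beside the block. At the start it stands partly inside the circle that the crank sweeps; it is clear when its centre is more than 115 mm from the screw's axis.
- oiler_mid (a point): Blue oil can, loose, about 72 x 85 mm, body 88 mm and spout 186 mm tall, a bystander. The point is 35 mm above the bench, within 10 mm of its centre line; nothing of it reaches farther than 45 mm sideways from there.
- mug_mid (a point): Grey pewter mug with a stirring stick, loose, 79 mm across, 104 mm tall (179 mm with the stick), a bystander. The point is on its centre line, 50 mm above the bench.
- tin_mid (a point): Flat blue tin, loose, 57 (its x) x 87 (its y) x 23 mm, a bystander. The point is its centre.
Not all that is in view belongs to the job. There is more than one size of the part that bears screw_axis; the job needs the larger.

How it is judged:
On the way, in this order (a step that is already met when the one before it is completed fails the run):
1. the former stands upright clear of the crank's circle, and the crank has not yet been brought round to it (horizontal distance between former_mid and screw_axis above 0.115 m and angle between former_mid's own z axis and vertical below 0.15 rad and value of joint screw below 2.5 rad), for 0.2 s.
2. the screw is bottomed (value of joint screw above 5.14 rad), for 0.2 s.
At the end, for the whole second after the job is handed in: The screw has been bottomed (within 0.06 rad) and now rests a quarter turn back from there, within 0.18 rad (10 degrees); the former stands upright on the bench, its centre more than 115 mm from the screw's axis, clear of the crank's circle; the oil can, mug and tin stand where they were (value of joint screw between 3.45 and 3.81 rad and velocity of joint screw between -0.05 and 0.05 rad/s and horizontal distance between former_mid and screw_axis above 0.115 m and angle between former_mid's own z axis and vertical below 0.15 rad and height (world z) of former_mid between 0.02 and 0.04 m); the robot touches nothing.
It fails at once if the crank is brought round to the former (joint past 2.5 rad) while the former is not clear of its circle (value of joint screw above 2.5 rad and horizontal distance between former_mid and screw_axis below 0.113 m).
It fails at once if the former is tipped over (angle between former_mid's own z axis and vertical above 0.6 rad).
It fails at once if a bystander is shifted by more than 20 mm or tipped (distance of any of oiler_mid, mug_mid, tin_mid from where it was at the start of the episode above 0.02 m or angle between any of oiler_mid, mug_mid, tin_mid's own z axis and vertical above 0.3 rad).
It also fails if it takes over 67 s, if anything falls off the work surface, if the arm or the gripper's body presses on something with over 40 N, if the wrist force passes 120 N, or if a joint passes its speed limit or range.

## Working session

There is one attempt and no reset: what is moved stays moved. The work goes in short steps, Python scripts to look and compute and a shell command to move; the robot and the scene stay as the last step left them, time stands still between calls to the robot, and variables do not carry over. Pictures are saved under pics/ and viewed, and the job is handed in when it is done.

```bash
ls; mkdir -p pics; python3 - <<'E'
from cell import robot
import cv2,numpy as np
s=robot.observe();print(s)
for n in("scene","top","wrist"):
    d=robot.read_camera(n);cv2.imwrite(f"pics/{n}0.png",d["color"])
    print(n,{k:(np.round(v,4).tolist() if k!="color" else 0) for k,v in d.items()})
E
```

```text
pics
{'time': 0.0, 'qpos': array([ 1.05796496e+00,  3.42699318e-01,  1.52500312e+00, -8.81331970e-06,
        1.27538220e+00, -1.46009541e-01]), 'qvel': array([ 0.00098341, -0.00044152,  0.00152311, -0.00021874, -0.00070276,
        0.00110809]), 'joint_efforts': array([-2.69729033e-03, -4.31249321e+01, -2.44215631e+01,  7.14535592e-02,
        5.60801430e-02, -9.43563828e-05]), 'tool_pos': array([0.18808139, 0.4897289 , 0.22606195]), 'tool_rot': array([-3.14011532e+00, -2.08733071e-04,  2.77477324e+00]), 'contact_force': array([-0.20333844,  0.5340565 ,  0.04031845]), 'torque': array([-0.01774581, -0.03666223, -0.00978641]), 'opening': 0.09158874593301189}
scene {'color': 0, 'fx': 532.2958, 'fy': 532.2958, 'cx': 270.5615, 'cy': 208.3172, 'rvec': [2.0459, -1.281, 0.5587], 'tvec': [-0.3873, 0.3799, 0.8521]}
top {'color': 0, 'fx': 453.2756, 'fy': 453.2756, 'cx': 278.9645, 'cy': 213.9291, 'rvec': [2.1348, -2.1971, 0.1374], 'tvec': [-0.1313, 0.5879, 0.9017]}
wrist {'color': 0, 'fx': 342.7574, 'fy': 342.7574, 'cx': 272.2787, 'cy': 206.86, 'hand_eye': [[0.0008, -0.962, -0.2729, 0.0749], [1.0, 0.001, -0.0006, 0.0008], [0.0009, -0.2729, 0.962, -0.1579], [0.0, 0.0, 0.0, 1.0]]}
```

View pics/scene0.png

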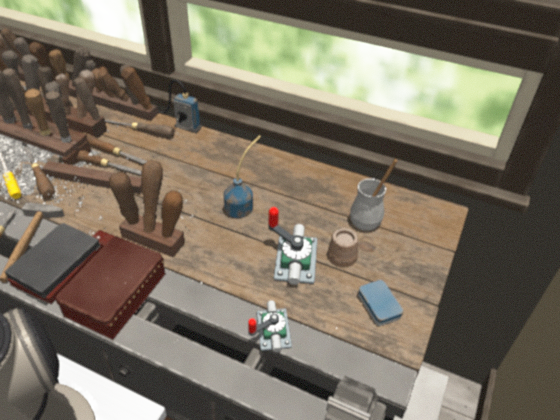

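View pics/top0.png

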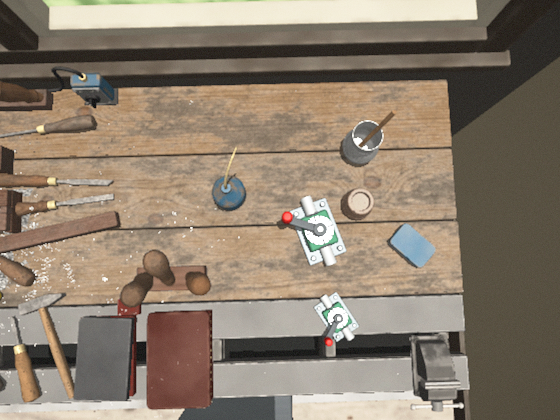

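View pics/wrist0.png

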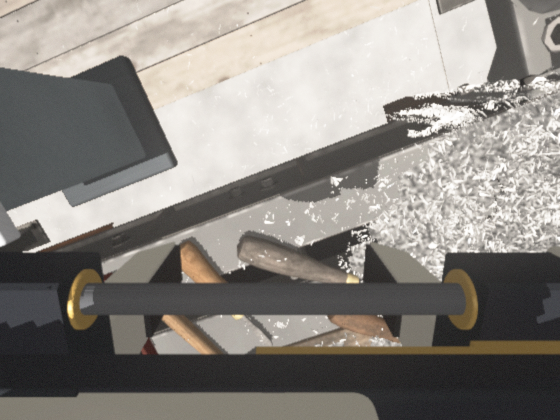

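Two bearing blocks carry a screw: one at top-view (320,230) and one at (338,320). The first is the larger, and it has the former (360,202) beside it, so it fits the description. The oil can is at (229,192), the mug at (362,143) and the tin at (412,245). I'll confirm the block in an enlarged crop.

```bash
cat > h.py <<'E'
import cv2,numpy as np
from cell import robot
def cam(n):
    d=robot.read_camera(n);R=cv2.Rodrigues(np.array(d["rvec"],float))[0];t=np.array(d["tvec"],float).ravel()
    K=np.array([[d["fx"],0,d["cx"]],[0,d["fy"],d["cy"]],[0,0,1]]);return d["color"],K,R,t
def plane(px,z,K,R,t):
    r=R.T@np.linalg.inv(K)@np.array([px[0],px[1],1.]);c=-R.T@t
    return c+r*(z-c[2])/r[2]
def proj(p,K,R,t):
    q=K@(R@np.array(p,float)+t);return q[:2]/q[2]
E
python3 - <<'E'
from h import *
im,K,R,t=cam("top")
c=cv2.resize(im[110:360,200:450],None,fx=3.0,fy=3.0,interpolation=cv2.INTER_CUBIC)[:600];cv2.imwrite("pics/crop1.png",c)
im,K,R,t=cam("scene")
c=cv2.resize(im[150:350,220:420],None,fx=3,fy=3,interpolation=cv2.INTER_CUBIC);cv2.imwrite("pics/crop2.png",c)
E
```

```text
(no output)
```

View pics/crop1.png

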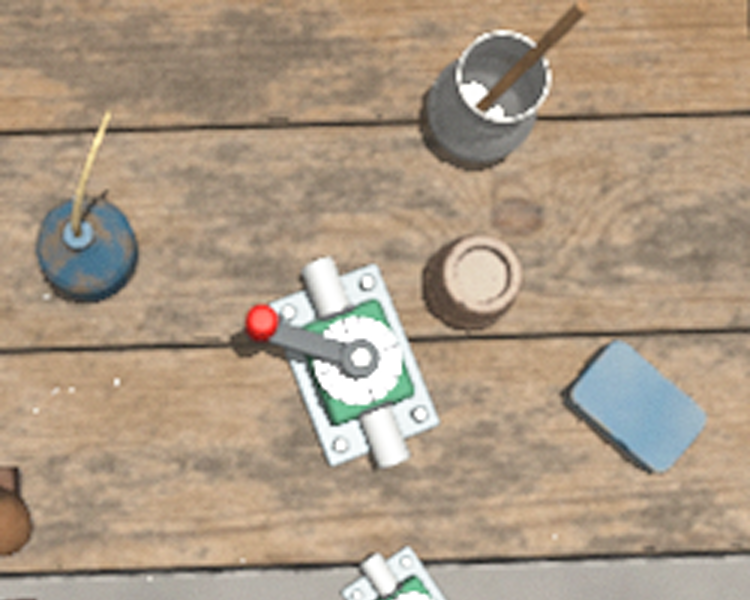

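View pics/crop2.png

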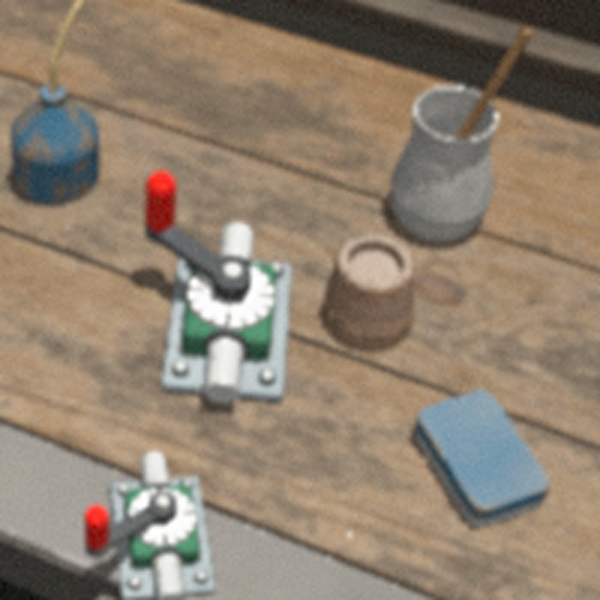

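```bash
python3 - <<'E'
from h import *
im,K,R,t=cam("top")
f=lambda x,y,z:plane((x/3+200-1/3,y/3+110-1/3),z,K,R,t)
P=dict(hub=f(361,357,.064),knob=f(262,322,.102),former=f(484,275,.06),mugrim=f(504,76,.104),tin=f(637,407,.023),oil=f(78,235,.088),
c1=f(369,264,.01),c2=f(438,420,.01),c3=f(333,466,.01),s1=f(319,262,.034),s2=f(391,462,.034))
for k,v in P.items():print(k,v.round(4), "r",np.hypot(*v[:2]).round(3))
h=P['hub']
for k in('knob','former','mugrim','tin','oil'):
    d=P[k]-h;print(k,np.hypot(*d[:2]).round(4),np.degrees(np.arctan2(d[1],d[0])).round(1))
for a,b in(('s1','s2'),('c1','c2'),('c2','c3')):
    d=P[b]-P[a];print(a,b,np.hypot(*d[:2]).round(4),np.degrees(np.arctan2(d[1],d[0])).round(1))
for k in('mugrim','tin'):print('former',k,np.hypot(*(P[k]-P['former'])[:2]))
# red knob mask two-view check; former by scene
S=cam("scene")
print("scene hub,knob,former proj",[proj(P[k],*S[1:]).round(1) for k in('hub','knob','former')])
E
```

```text
hub [ 0.5486 -0.2288  0.064 ] r 0.594
knob [ 0.5697 -0.1626  0.102 ] r 0.592
former [ 0.6019 -0.3143  0.06  ] r 0.679
mugrim [ 0.7263 -0.3253  0.104 ] r 0.796
tin [ 0.5117 -0.4231  0.023 ] r 0.664
oil [ 0.6318 -0.0447  0.088 ] r 0.633
c1 [ 0.6191 -0.2427  0.01  ] r 0.665
c2 [ 0.5071 -0.2866  0.01  ] r 0.583
c3 [ 0.4772 -0.2117  0.01  ] r 0.522
s1 [ 0.6178 -0.2054  0.034 ] r 0.651
s2 [ 0.4787 -0.2495  0.034 ] r 0.54
knob 0.0695 72.3
former 0.1007 -58.0
mugrim 0.2022 -28.5
tin 0.1978 -100.7
oil 0.2021 65.7
s1 s2 0.1459 -162.4
c1 c2 0.1202 -158.6
c2 c3 0.0806 111.8
former mugrim 0.12488082396992381
former tin 0.14135917794702094
scene hub,knob,former proj [array([298.1, 238.7]), array([273.7, 209.1]), array([345.8, 236.4])]
```

The crop confirms it: the block at crop1 (361,357) has the larger plate and spindle, measured at 120 x 81 mm with a 146 mm spindle. The other block is clearly smaller. The knob radius comes out at 69.5 mm, which agrees with the 70 mm given. With block yaw near 20°, the crank stands at about 1.15 rad and the former at 101 mm from the axis.

The plan is to grip the former from above with the jaws at a world angle of about 50°. I'll slide it to about (0.613, -0.372), then grip the knob and drive the crank.

```bash
cat >> h.py <<'E'
def units(target,yaw_deg=None,s=None):
    s=s or robot.observe();p=s["tool_pos"];y=s["tool_rot"][2]
    d=np.array(target)-p
    u=np.array([d[0]*np.cos(y)+d[1]*np.sin(y), d[0]*np.sin(y)-d[1]*np.cos(y), -d[2]])/.025
    r=0 if yaw_deg is None else -(yaw_deg-np.degrees(y))/6
    print("pos",p.round(4),"yaw",np.degrees(y).round(1),"F",s["contact_force"].round(1),"op",round(s["opening"],4),"t",s["time"]);print("units",u.round(2),"roll",np.round(r,2),"rows",np.linalg.norm(u)*25/41.7,abs(r)*6/7.16)
    return u
E
python3 - <<'E'
from h import *
units([.602,-.314,.30],140)
S=cam("top")
print(plane((200+107/3,110+115/3),.186,*S[1:]),plane((200+580/3,110+10/3),.179,*S[1:]))
E
```

```text
pos [0.1882 0.49   0.2266] yaw 159.0 F [-0.2 -0.1 -0. ] op 0.0918 t 0.35
units [-26.98 -24.09  -2.94] roll 3.16 rows 21.755828631205013 2.651367955769045
[ 0.68449218 -0.07365587  0.186     ] [ 0.74313462 -0.35719674  0.179     ]
```

```bash
python3 -m crank '{"claw":[1,1,1,1,1,1,1,1],"delta_pos":[[0,0,-1.5],[0,0,-3],[-1,-0.9,-3],[-2,-1.8,-3],[-3,-2.7,-3],[-4,-3.6,-3],[-5,-4.5,-3],[-6,-5.4,-3]],"roll":[0,0,0,0,0,0,0,0]}'; python3 -c "
from h import *
units([.602,-.314,.30],140)"
```

```text
time: 1.07
tool_pos: [0.2802, 0.3088, 0.3019]
tool_rot: [3.141, 0.0, 2.775]
contact_force: [0.9, 0.5, 1.0]
opening: 0.0916
pos [0.2802 0.3088 0.3019] yaw 159.0 F [0.9 0.5 1. ] op 0.0916 t 1.0667
units [-20.94 -18.65   0.07] roll 3.17 rows 16.812468340124983 2.655656488025426
```

```bash
python3 -m crank '{"claw":[1,1,1,1,1,1,1,1],"delta_pos":[[-1.2,-1.07,0],[-2.4,-2.14,0],[-3.6,-3.2,0],[-4.8,-4.27,0],[-6,-5.34,0],[-7.2,-6.41,0],[-8.4,-7.48,0],[-9.6,-8.55,0]],"roll":[0.4,0.8,1.2,1.6,2,2.4,2.8,3.2]}'; python3 -c "
from h import *
units([.602,-.314,.30],140)"
```

```text
time: 1.73
tool_pos: [0.4277, 0.0227, 0.302]
tool_rot: [3.141, 0.001, 2.437]
contact_force: [0.9, 1.5, 0.1]
opening: 0.0917
pos [0.4277 0.0227 0.302 ] yaw 139.6 F [0.9 1.5 0.1] op 0.0917 t 1.7333
units [-14.03  -5.75   0.08] roll -0.06 rows 9.091539307574473 0.04926688063890898
```

```bash
python3 -m crank '{"claw":[1,1,1,1,1,1,1,1],"delta_pos":[[-1.5,-0.62,0],[-3,-1.23,0],[-4.5,-1.85,0],[-6,-2.46,0],[-7.5,-3.08,0],[-9,-3.7,0],[-10.5,-4.3,0],[-12,-4.92,0]],"roll":[0,0,0,0,0,0,0,0]}'; python3 -c "
from h import *
units([.602,-.314,.16],140)
cv2.imwrite('pics/w1.png',robot.read_camera('wrist')['color'])
"
```

```text
time: 2.4
tool_pos: [0.5774, -0.2648, 0.3016]
tool_rot: [3.141, -0.0, 2.439]
contact_force: [0.8, -0.0, 1.1]
opening: 0.0921
pos [ 0.5774 -0.2648  0.3016] yaw 139.8 F [ 0.8 -0.   1.1] op 0.0921 t 2.4
units [-2.02 -0.87  5.66] roll -0.04 rows 3.6424476970430897 0.032022307786282636
```

View pics/w1.png

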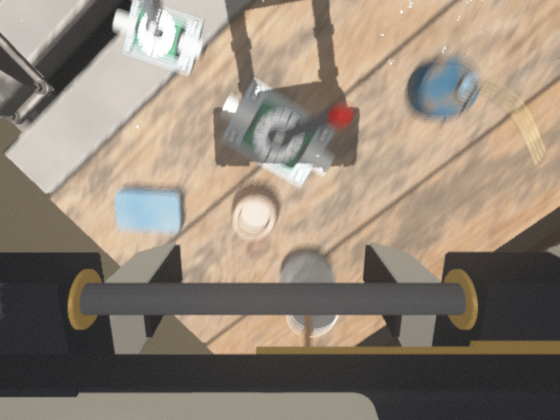

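The wrist view shows the former at (255,213), the tin at (148,210), the mug at (310,290) and the block at (280,135). I'll cross-check the former's position from this view, after settling.

```bash
python3 -m crank '{"claw":[1,1,1,1,1,1,1,1],"delta_pos":[[0,0,0.5],[0,0,1],[0,0,1],[0,0,1],[0,0,1],[0,0,1],[0,0,1],[0,0,1]],"roll":[0,0,0,0,0,0,0,0]}'; cat >> h.py <<'E'
from scipy.spatial.transform import Rotation as Ro
def wcam():
    s=robot.observe();d=robot.read_camera("wrist")
    T=np.eye(4);T[:3,:3]=Ro.from_euler('xyz',s["tool_rot"]).as_matrix();T[:3,3]=s["tool_pos"]
    M=np.linalg.inv(T@np.array(d["hand_eye"]))
    K=np.array([[d["fx"],0,d["cx"]],[0,d["fy"],d["cy"]],[0,0,1]]);return d["color"],K,M[:3,:3],M[:3,3]
E
python3 -c "
from h import *
im,K,R,t=wcam()
cv2.imwrite('pics/w2.png',im)
for n,p in dict(hub=[.5486,-.2288,.064],knob=[.5697,-.1626,.102],former=[.6019,-.3143,.06],tin=[.5117,-.4231,.023],mug=[.7263,-.3253,.104]).items(): print(n,proj(p,K,R,t).round(1)); cv2.drawMarker(im,tuple(int(v) for v in proj(p,K,R,t)),(0,255,255),0,10)
cv2.imwrite('pics/w2m.png',im)
"
```

```text
time: 3.12
tool_pos: [0.5771, -0.2628, 0.2776]
tool_rot: [3.141, 0.001, 2.44]
contact_force: [-0.4, -0.5, 0.2]
opening: 0.0917
hub [279.3 139.7]
knob [348.6 114.5]
former [252.  223.7]
tin [141.5 215.1]
mug [315.7 323.5]
```

View pics/w2m.png

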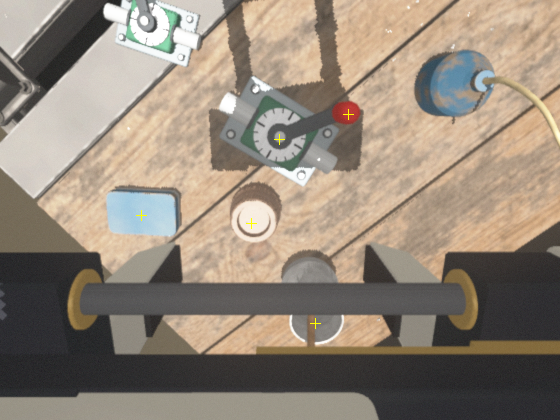

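The wrist view puts everything about 4 mm from the top view along tool x, which is within the combined calibration error. I'll aim halfway, at (0.600, -0.3125).

```bash
python3 -c "
from h import *
units([.600,-.3125,.13],140)"
```

```text
pos [ 0.577  -0.2628  0.2773] yaw 139.8 F [0.3 0.9 0. ] op 0.0918 t 3.1667
units [-1.98 -0.92  5.89] roll -0.03 rows 3.769057231312515 0.02836099048007154
```

```bash
python3 -m crank '{"claw":[1,1,1,1,1,1,1,1],"delta_pos":[[-0.8,-0.4,0.3],[-1.6,-0.8,0.8],[-1.97,-0.92,1.8],[-1.97,-0.92,2.8],[-1.97,-0.92,3.8],[-1.97,-0.92,4.8],[-1.97,-0.92,5.8],[-1.97,-0.92,5.9]],"roll":[0,0,0,0,0,0,0,0]}';  python3 -c "
from h import *
units([.600,-.3125,.014],140)
im=cam('top')[0][60:310,200:500]; cv2.imwrite('pics/t2.png',cv2.resize(im,None,fx=2.4,fy=2.4))
cv2.imwrite('pics/w3.png',wcam()[0])"
```

```text
time: 3.83
tool_pos: [0.5975, -0.3108, 0.124]
tool_rot: [-3.141, -0.009, 2.44]
contact_force: [-0.6, -0.2, -1.2]
opening: 0.0918
pos [ 0.5975 -0.3108  0.124 ] yaw 139.8 F [-0.6 -0.2 -1.2] op 0.0918 t 3.8333
units [-0.12  0.01  4.4 ] roll -0.04 rows 2.6395169605194466 0.030250861974365263
```

View pics/t2.png

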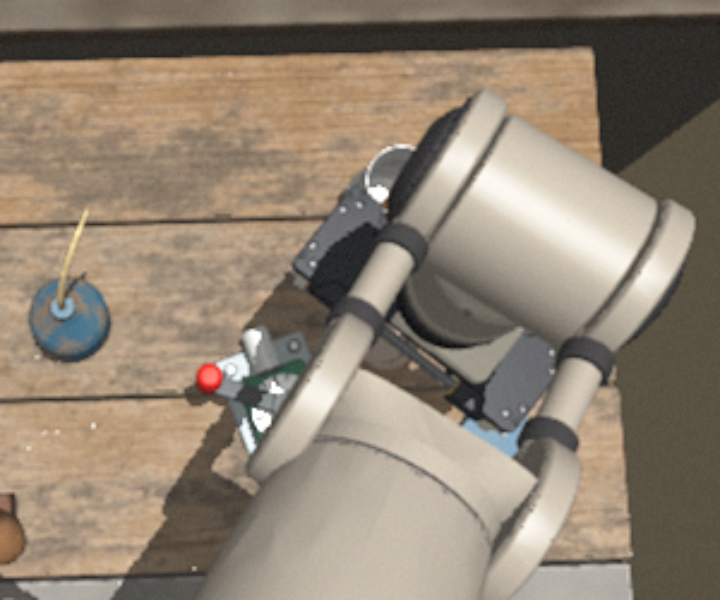

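View pics/w3.png

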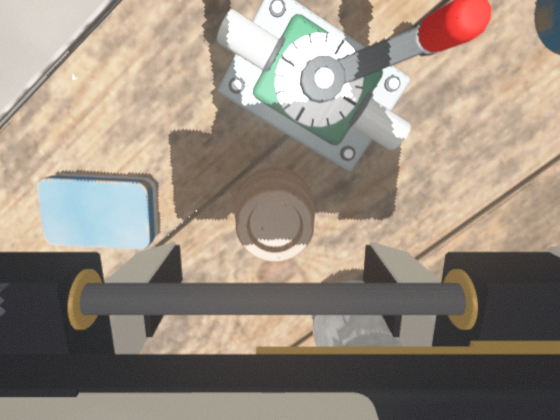

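```bash
python3 -c "
from h import *
im,K,R,t=wcam()
print(plane((275,222),.06,K,R,t), plane((325,78),.064,K,R,t))
units([.600,-.3125,.014],140)"
```

```text
[ 0.60086107 -0.31048931  0.06      ] [ 0.54871182 -0.22684407  0.064     ]
pos [ 0.6002 -0.3126  0.1304] yaw 139.8 F [-0.  -0.3  0.7] op 0.0921 t 3.9833
units [ 0.01 -0.    4.66] roll -0.04 rows 2.79123439836413 0.029662903763950834
```

Well centred: the wrist view now puts the former at (0.601, -0.310). I'll go down and grip lightly.

```bash
python3 -m crank '{"claw":[1,1,1,1,1,1,1,1],"delta_pos":[[0,0.04,0.7],[0,0.04,1.4],[0,0.04,2.1],[0,0.04,2.8],[0,0.04,3.5],[0,0.04,4.1],[0,0.04,4.55],[0,0.04,4.6]],"roll":[0,0,0,0,0,0,0,0]}' && python3 -m crank '{"claw":[0.8,0.75,0.7,0.65,0.6,0.6,0.6,0.6],"delta_pos":[[0,0,0],[0,0,0],[0,0,0],[0,0,0],[0,0,0],[0,0,0],[0,0,0],[0,0,0]],"roll":[0,0,0,0,0,0,0,0]}' 6;  python3 -c "
from h import *
units([.613,-.372,.014],140)
cv2.imwrite('pics/w4.png',wcam()[0])"
```

```text
time: 4.65
tool_pos: [0.6003, -0.3115, 0.0137]
tool_rot: [-3.142, -0.001, 2.44]
contact_force: [-0.2, 0.1, 0.6]
opening: 0.0922
time: 5.32
tool_pos: [0.6007, -0.3117, 0.0149]
tool_rot: [3.141, 0.001, 2.44]
contact_force: [-0.7, 0.8, 5.1]
opening: 0.0621
pos [ 0.6007 -0.3117  0.0149] yaw 139.8 F [-0.7  0.8  5.1] op 0.0621 t 5.3167
units [-1.93 -1.52  0.04] roll -0.04 rows 1.4755012489036523 0.030208558417069976
```

View pics/w4.png

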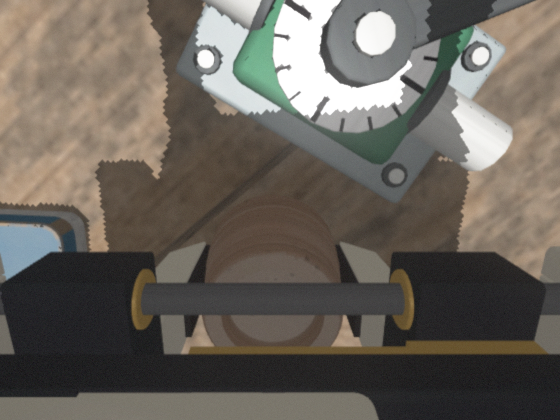

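The former is gripped (opening 62 mm at mid-height). Sliding it straight outward would bring the gripper body near the mug. So I'll slide to about (0.604, -0.354) and turn the jaws to 80° on the way, which keeps both the mug and the tin clear.

```bash
python3 -c "
from h import *
units([.604,-.354,.014],170)"
```

```text
pos [ 0.6007 -0.3117  0.015 ] yaw 139.8 F [-0.3  1.   5. ] op 0.0619 t 5.3667
units [-1.19 -1.21  0.04] roll -5.04 rows 1.016650720950927 4.220467119340167
```

```bash
python3 -m crank '{"claw":[0.6,0.6,0.6,0.6,0.6,0.6,0.6,0.6],"delta_pos":[[-0.12,-0.12,0],[-0.3,-0.3,0],[-0.5,-0.5,0],[-0.7,-0.7,0],[-0.9,-0.9,0],[-1.05,-1.05,0],[-1.19,-1.21,0],[-1.19,-1.21,0]],"roll":[-0.6,-1.4,-2.2,-3,-3.8,-4.5,-5,-5]}';  python3 -c "
from h import *
units([.604,-.354,.014],170)
im=cam('top')[0][60:310,200:500]; cv2.imwrite('pics/t3.png',cv2.resize(im,None,fx=2.4,fy=2.4))
cv2.imwrite('pics/w5.png',wcam()[0])"
```

```text
time: 6.03
tool_pos: [0.604, -0.3544, 0.015]
tool_rot: [3.141, 0.001, 2.966]
contact_force: [-0.3, 0.9, 5.8]
opening: 0.0618
pos [ 0.604  -0.3544  0.015 ] yaw 169.9 F [-0.3  0.9  5.8] op 0.0618 t 6.0333
units [0.   0.01 0.04] roll -0.01 rows 0.024505608430331557 0.010101504936480933
```

View pics/w5.png

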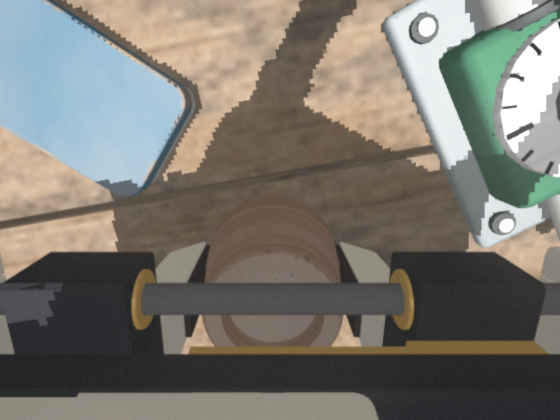

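The former moved with the gripper, and the tin is undisturbed at upper left (100,90). Now I'll release it and rise.

```bash
python3 -m crank '{"claw":[0.7,0.75,0.8,0.85,0.85,0.85,0.85,0.85],"delta_pos":[[0,0,0],[0,0,0],[0,0,0],[0,0,0],[0,0,0],[0,0,0],[0,0,-0.3],[0,0,-1]],"roll":[0,0,0,0,0,0,0,0]}' && python3 -m crank '{"claw":[0.85,0.85,0.85,0.85,0.85,0.85,0.85,0.85],"delta_pos":[[0,0,-1],[0,0,-2],[0,0,-3],[0,0,-4],[0,0,-5],[0,0,-6],[0,0,-7],[0,0,-7]],"roll":[0,0,0,0,0,0,0,0]}';  python3 -c "
from h import *
im,K,R,t=wcam();cv2.imwrite('pics/w6.png',im)
units([.569,-.161,.2],225)"
```

```text
time: 6.8
tool_pos: [0.6021, -0.3528, 0.0371]
tool_rot: [3.139, -0.005, 2.963]
contact_force: [-1.1, 0.5, -0.7]
opening: 0.0781
time: 7.47
tool_pos: [0.6052, -0.3551, 0.2215]
tool_rot: [-3.137, 0.01, 2.963]
contact_force: [0.6, -0.3, 0.4]
opening: 0.078
pos [ 0.6046 -0.3546  0.2186] yaw 169.8 F [-0.8  0.6 -0.4] op 0.0782 t 7.5167
units [2.78 7.37 0.74] roll -9.2 rows 4.74188617166817 7.710586085204011
```

View pics/w6.png

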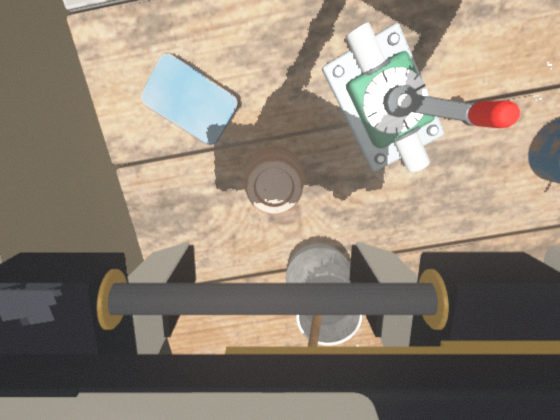

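The former stands upright at (274,187). Next is moving over the knob.

```bash
python3 -c "
from h import *
im,K,R,t=wcam()
f=plane((274,186),.06,K,R,t);h=plane((404,101),.064,K,R,t);k=plane((506,115),.102,K,R,t);print(f,h,k,np.hypot(*(f-h)[:2]),np.hypot(*(k-h)[:2]))"
python3 -m crank '{"claw":[0.7,0.7,0.7,0.7,0.7,0.7,0.7,0.7],"delta_pos":[[0.3,0.9,0.1],[0.7,1.8,0.2],[1,2.7,0.3],[1.4,3.6,0.4],[1.75,4.6,0.5],[2.1,5.5,0.6],[2.4,6.4,0.7],[2.5,6.8,0.7]],"roll":[-1.15,-2.3,-3.45,-4.6,-5.75,-6.9,-8.05,-9.2]}' && python3 -m crank '{"claw":[0.7,0.7,0.7,0.7,0.7,0.7,0.7,0.7],"delta_pos":[[0,0,0],[0,0,0],[0,0,0],[0,0,0],[0,0,0],[0,0,0],[0,0,0],[0,0,0]],"roll":[0,0,0,0,0,0,0,0]}'
python3 -c "
from h import *
im,K,R,t=wcam();cv2.imwrite('pics/w7.png',im)
units([.569,-.161,.2],225)"
```

```text
[ 0.60068219 -0.35190713  0.06      ] [ 0.54523995 -0.22737906  0.064     ] [ 0.56761464 -0.16457159  0.102     ] 0.1363124402306827 0.06667387517915788
time: 8.23
tool_pos: [0.5705, -0.1721, 0.1948]
tool_rot: [3.137, -0.001, -2.349]
contact_force: [0.8, 0.2, -0.2]
opening: 0.0645
time: 8.9
tool_pos: [0.5721, -0.1758, 0.1967]
tool_rot: [3.142, 0.0, -2.357]
contact_force: [0.1, 0.1, -0.3]
opening: 0.0647
pos [ 0.5721 -0.1757  0.1967] yaw -135.1 F [0.2 0.1 0.6] op 0.0643 t 8.95
units [-0.33  0.5  -0.13] roll -60.01 rows 0.36841263127144575 50.28634313114797
```

View pics/w7.png

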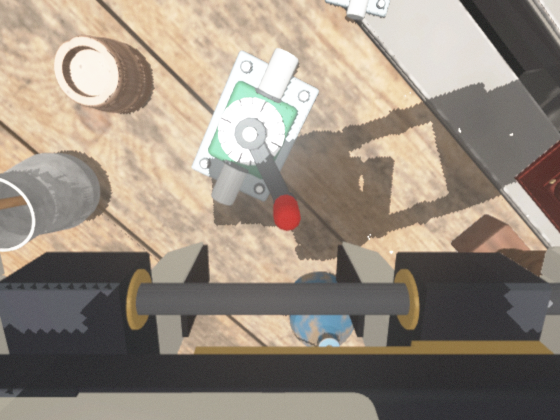

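```bash
python3 -c "
from h import *
im,K,R,t=wcam()
b=im.astype(int);m=((b[...,2]>120)&(b[...,1]<70)&(b[...,0]<70)).astype(np.uint8)
n,l,st,c=cv2.connectedComponentsWithStats(m);i=1+np.argmax(st[1:,4]);print(st[i],c[i])
k=plane(c[i],.083,K,R,t);h=plane((250,134),.064,K,R,t);print(k,h,k-h,np.hypot(*(k-h)[:2]),np.degrees(np.arctan2(*(k-h)[1::-1])))
f=plane((92,72),.06,K,R,t);print(f,f-h,np.hypot(*(f-h)[:2]))
cv2.imwrite('pics/w8.png',cv2.resize(im[90:290,180:380],None,fx=3,fy=3))
units(k+[0,0,.12-.083])"
```

```text
[274 196  26  34 647] [286.23338485 212.86707883]
[ 0.56905178 -0.16030973  0.083     ] [ 0.54594703 -0.22590361  0.064     ] [0.02310475 0.06559388 0.019     ] 0.06954413278998094 70.59572899534997
[ 0.60090457 -0.3495459   0.06      ] [ 0.05495754 -0.12364229 -0.004     ] 0.13530611860144456
pos [ 0.5722 -0.1756  0.1967] yaw -135.0 F [ 0.3 -0.4  0.2] op 0.0644 t 9.0
units [-0.34  0.52  3.07] roll 0 rows 1.8766957652610818 0.0
```

View pics/w8.png

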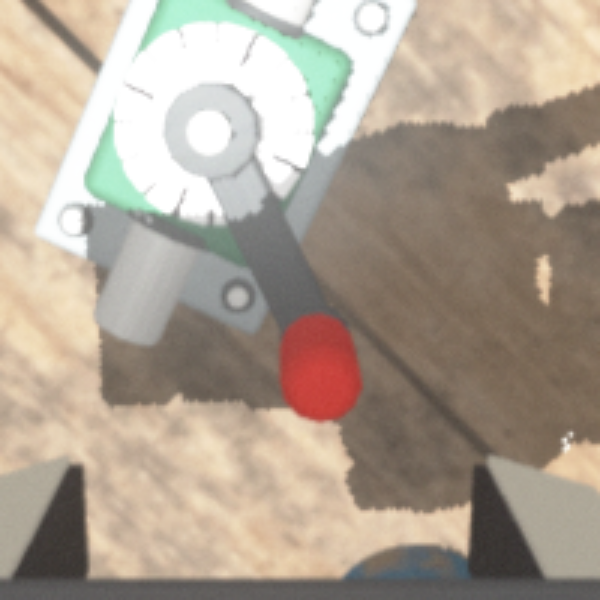

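The knob is found at (0.569, -0.161), 69.5 mm from the hub, which fits the given size. The former is now 135 mm out. Going down over the knob.

```bash
python3 -m crank '{"claw":[0.7,0.7,0.7,0.7,0.7,0.7,0.7,0.7],"delta_pos":[[-0.2,0.3,0.3],[-0.34,0.52,1],[-0.34,0.52,2],[-0.34,0.52,2.9],[-0.34,0.52,3.8],[-0.34,0.52,4.6],[-0.34,0.52,5.1],[-0.34,0.52,5.1]],"roll":[0,0,0,0,0,0,0,0]}' 
python3 -c "
from h import *
im,K,R,t=wcam();cv2.imwrite('pics/w9.png',im)
units([.569,-.161,.068],225)"
```

```text
time: 9.67
tool_pos: [0.5668, -0.1587, 0.0658]
tool_rot: [3.136, -0.002, -2.356]
contact_force: [-0.5, -0.2, 0.0]
opening: 0.0636
pos [ 0.5678 -0.1592  0.0676] yaw -135.0 F [-0.3 -0.1  0.4] op 0.0647 t 9.7167
units [ 0.02 -0.08 -0.02] roll -60.0 rows 0.05269240344383393 50.27976763202269
```

View pics/w9.png

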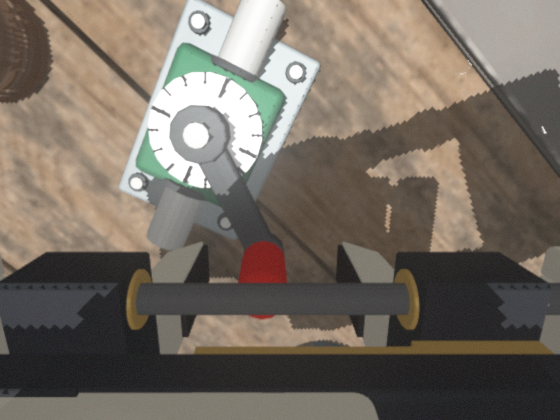

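The knob is between the pads at (264,280), about 3 mm off centre. I'll centre on it and close lightly.

```bash
python3 -m crank '{"claw":[0.6,0.5,0.4,0.3,0.2,0.15,0.15,0.15],"delta_pos":[[0,-0.12,0],[0,-0.12,0],[0,-0.12,0],[0,-0.12,0],[0,-0.12,0],[0,-0.12,0],[0,-0.12,0],[0,-0.12,0]],"roll":[0,0,0,0,0,0,0,0]}' 8
python3 -m crank '{"claw":[0.15,0.15,0.15,0.15,0.15,0.15,0.15,0.15],"delta_pos":[[0,0,0],[0,0,0],[0,0,0],[0,0,0],[0,0,0],[0,0,0],[0,0,0],[0,0,0]],"roll":[0,0,0,0,0,0,0,0]}' 
python3 -c "
from h import *
im,K,R,t=wcam();cv2.imwrite('pics/w10.png',im)
units([.569,-.161,.068],225)"
```

```text
time: 10.38
tool_pos: [0.571, -0.162, 0.0693]
tool_rot: [3.141, 0.0, -2.357]
contact_force: [-0.1, 2.2, 2.2]
opening: 0.0215
time: 11.05
tool_pos: [0.5712, -0.1621, 0.0693]
tool_rot: [3.141, 0.0, -2.356]
contact_force: [-0.8, 4.8, 5.2]
opening: 0.0216
pos [ 0.5712 -0.1621  0.0693] yaw -135.0 F [-1.1  4.7  4.7] op 0.0217 t 11.1
units [0.03 0.09 0.05] roll -60.0 rows 0.06663162486112194 50.281388554109235
```

View pics/w10.png

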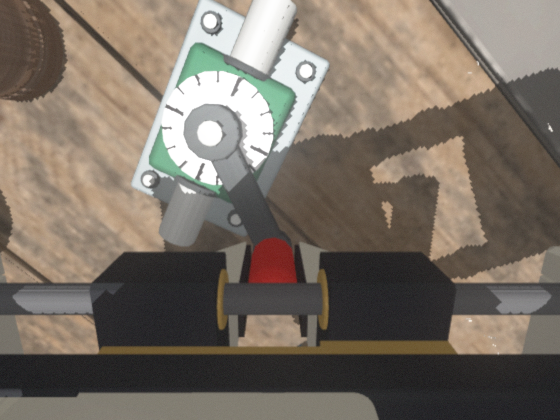

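```bash
cat >> h.py <<'E'
def arc(C,n=8,step=6,s=None):
    s=s or robot.observe();p=s["tool_pos"][:2];y=s["tool_rot"][2];r=p-np.array(C)
    print("r",np.hypot(*r).round(4),"ang",np.degrees(np.arctan2(r[1],r[0])).round(1),"yaw",np.degrees(y).round(1),"q6",s["qpos"][5].round(2),"F",s["contact_force"].round(1),"T",s["torque"].round(2),"op",s["opening"].round(4),"t",s["time"].__round__(2))
    for i in range(1,n+1):
        a=-np.radians(step*i);d=np.array([[np.cos(a),-np.sin(a)],[np.sin(a),np.cos(a)]])@r-r
        print([round(float(v),2) for v in (np.array([d[0]*np.cos(y)+d[1]*np.sin(y),d[0]*np.sin(y)-d[1]*np.cos(y)])/.025)],end=" ")
    print()
E
python3 -c "
from h import *
arc([.547,-.2275])
im,K,R,t=wcam();print(plane((210,132),.064,K,R,t))"
```

```text
Traceback (most recent call last):
  File "h.py", line 26, in arc
    print("r",np.hypot(*r).round(4),"ang",np.degrees(np.arctan2(r[1],r[0])).round(1),"yaw",np.degrees(y).round(1),"q6",s["qpos"][5].round(2),"F",s["contact_force"].round(1),"T",s["torque"].round(2),"op",s["opening"].round(4),"t",s["time"].__round__(2))
                                                                                                                                                                                                           ^^^^^^^^^^^^^^^^^^
AttributeError: 'float' object has no attribute 'round'
```

```bash
sed -i 's/s\["opening"\].round(4)/round(s["opening"],4)/;s/s\["time"\].__round__(2)/round(s["time"],2)/' h.py
python3 -c "
from h import *
arc([.547,-.2275])
im,K,R,t=wcam();print(plane((210,132),.064,K,R,t))"
```

```text
r 0.0697 ang 69.7 yaw -135.0 q6 -2.76 F [-1.1  4.7  4.7] T [ 0.89  0.27 -0.09] op 0.0217 t 11.1
[-0.11, -0.27] [-0.19, -0.55] [-0.24, -0.84] [-0.26, -1.13] [-0.24, -1.42] [-0.2, -1.71] [-0.13, -1.99] [-0.03, -2.27] 
[ 0.54582998 -0.2265596   0.064     ]
```

```bash
python3 -m crank '{"claw":[0.15,0.15,0.15,0.15,0.15,0.15,0.15,0.15],"delta_pos":[[-0.06,-0.13,0],[-0.11,-0.27,0],[-0.15,-0.41,0],[-0.19,-0.55,0],[-0.22,-0.69,0],[-0.24,-0.84,0],[-0.26,-1.13,0],[-0.26,-1.13,0]],"roll":[0.5,1,1.5,2,2.5,3,4,4]}' 
python3 -c "
from h import *
arc([.547,-.2275])
im,K,R,t=wcam();cv2.imwrite('pics/w11.png',im)"
```

```text
time: 11.82
tool_pos: [0.5969, -0.1786, 0.0693]
tool_rot: [-3.14, 0.002, -2.779]
contact_force: [1.3, 1.5, 2.9]
opening: 0.0212
r 0.0699 ang 44.4 yaw -159.2 q6 -2.35 F [1.3 1.5 2.9] T [ 0.36 -0.31 -0.12] op 0.0212 t 11.82
[-0.1, -0.27] [-0.18, -0.56] [-0.22, -0.85] [-0.24, -1.14] [-0.22, -1.43] [-0.17, -1.72] [-0.09, -2.0] [0.01, -2.27]
```

View pics/w11.png

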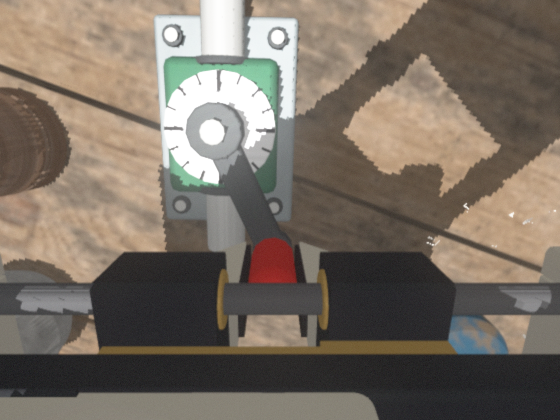

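The crank turns with the gripper and the force stays under 3 N. Continuing round.

```bash
python3 -m crank '{"claw":[0.15,0.15,0.15,0.15,0.15,0.15,0.15,0.15],"delta_pos":[[-0.1,-0.27,0],[-0.18,-0.56,0],[-0.22,-0.85,0],[-0.24,-1.14,0],[-0.22,-1.43,0],[-0.17,-1.72,0],[-0.09,-2,0],[0.01,-2.27,0]],"roll":[1,2,3,4,5,6,7,8]}' 
python3 -c "
from h import *
arc([.547,-.2275])
im,K,R,t=wcam();cv2.imwrite('pics/w12.png',im)"
```

```text
time: 12.53
tool_pos: [0.6169, -0.231, 0.0693]
tool_rot: [3.141, 0.003, 2.669]
contact_force: [2.6, 3.1, 1.4]
opening: 0.0218
r 0.07 ang -2.9 yaw 152.9 q6 -1.57 F [2.6 3.1 1.4] T [ 0.5  -0.53 -0.15] op 0.0218 t 12.53
[-0.11, -0.27] [-0.18, -0.56] [-0.23, -0.85] [-0.25, -1.14] [-0.23, -1.43] [-0.19, -1.72] [-0.11, -2.0] [-0.01, -2.28]
```

View pics/w12.png

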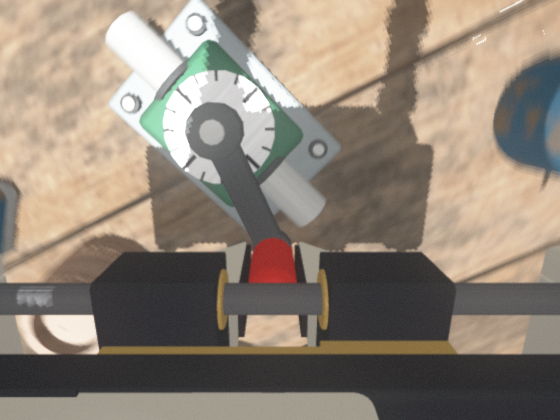

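```bash
python3 -m crank '{"claw":[0.15,0.15,0.15,0.15,0.15,0.15,0.15,0.15],"delta_pos":[[-0.1,-0.27,0],[-0.18,-0.56,0],[-0.22,-0.85,0],[-0.24,-1.14,0],[-0.23,-1.43,0],[-0.18,-1.72,0],[-0.1,-2,0],[0,-2.27,0]],"roll":[1,2,3,4,5,6,7,8]}' 
python3 -c "
from h import *
arc([.547,-.2275])
im,K,R,t=wcam();cv2.imwrite('pics/w13.png',im)"
```

```text
time: 13.25
tool_pos: [0.5906, -0.2822, 0.0693]
tool_rot: [3.14, 0.002, 1.832]
contact_force: [4.6, 0.5, 1.7]
opening: 0.0216
r 0.07 ang -51.4 yaw 105.0 q6 -0.82 F [4.6 0.5 1.7] T [ 0.15 -0.56 -0.07] op 0.0216 t 13.25
[-0.1, -0.27] [-0.18, -0.56] [-0.22, -0.85] [-0.23, -1.14] [-0.22, -1.43] [-0.17, -1.72] [-0.09, -2.0] [0.02, -2.28]
```

View pics/w13.png

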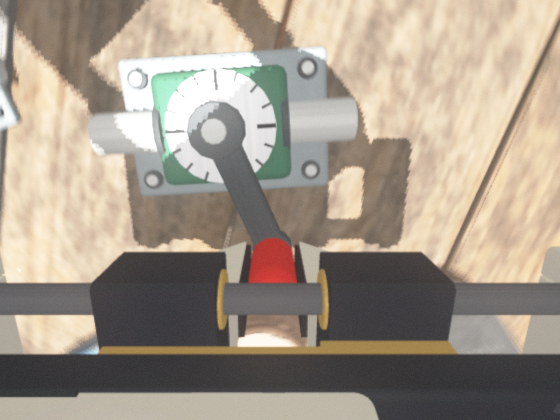

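```bash
python3 -m crank '{"claw":[0.15,0.15,0.15,0.15,0.15,0.15,0.15,0.15],"delta_pos":[[-0.1,-0.27,0],[-0.18,-0.56,0],[-0.22,-0.85,0],[-0.24,-1.14,0],[-0.22,-1.43,0],[-0.17,-1.72,0],[-0.09,-2,0],[0.01,-2.27,0]],"roll":[1,2,3,4,5,6,7,8]}' 
python3 -c "
from h import *
arc([.547,-.2275])
im,K,R,t=wcam();cv2.imwrite('pics/w14.png',im)"
```

```text
time: 13.97
tool_pos: [0.5352, -0.2963, 0.0693]
tool_rot: [3.14, 0.0, 0.996]
contact_force: [3.8, 1.2, 1.7]
opening: 0.0216
r 0.0698 ang -99.7 yaw 57.1 q6 -0.06 F [3.8 1.2 1.7] T [ 0.16 -0.42 -0.06] op 0.0216 t 13.97
[-0.1, -0.27] [-0.17, -0.56] [-0.21, -0.85] [-0.23, -1.14] [-0.21, -1.43] [-0.16, -1.72] [-0.08, -2.0] [0.03, -2.27]
```

View pics/w14.png

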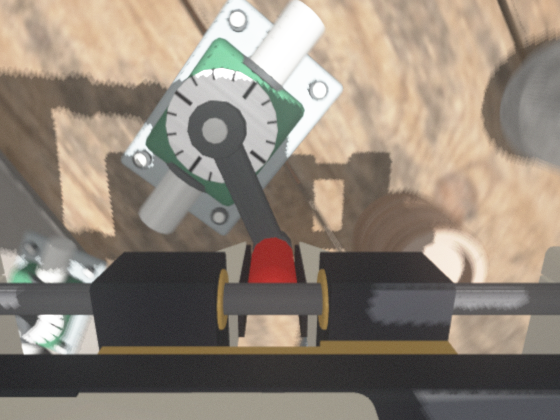

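```bash
python3 -m crank '{"claw":[0.15,0.15,0.15,0.15,0.15,0.15,0.15,0.15],"delta_pos":[[-0.1,-0.27,0],[-0.17,-0.56,0],[-0.21,-0.85,0],[-0.23,-1.14,0],[-0.21,-1.43,0],[-0.16,-1.72,0],[-0.08,-2,0],[-0.08,-2,0]],"roll":[1,2,3,4,5,6,7,7]}' 
python3 -c "
from h import *
arc([.547,-.2275],step=3)
im,K,R,t=wcam();cv2.imwrite('pics/w15.png',im)"
```

```text
time: 14.68
tool_pos: [0.4916, -0.2697, 0.0693]
tool_rot: [3.142, 0.001, 0.265]
contact_force: [0.5, 0.8, 0.4]
opening: 0.0214
r 0.0696 ang -142.7 yaw 15.2 q6 0.67 F [0.5 0.8 0.4] T [-0.01  0.05 -0.12] op 0.0214 t 14.68
[-0.05, -0.14] [-0.1, -0.28] [-0.13, -0.42] [-0.16, -0.56] [-0.18, -0.7] [-0.2, -0.85] [-0.2, -0.99] [-0.2, -1.14]
```

View pics/w15.png

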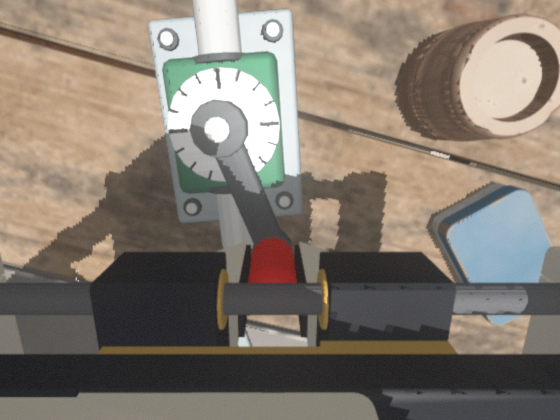

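```bash
python3 -m crank '{"claw":[0.15,0.15,0.15,0.15,0.15,0.15,0.15,0.15],"delta_pos":[[-0.05,-0.14,0],[-0.1,-0.28,0],[-0.13,-0.42,0],[-0.16,-0.56,0],[-0.17,-0.63,0],[-0.18,-0.7,0],[-0.18,-0.7,0],[-0.18,-0.7,0]],"roll":[0.5,1,1.5,2,2.25,2.5,2.5,2.5]}' 
python3 -c "
from h import *
arc([.547,-.2275],step=1)"
```

```text
time: 15.4
tool_pos: [0.4831, -0.2549, 0.0692]
tool_rot: [3.141, 0.001, 0.005]
contact_force: [-1.7, -0.6, 3.9]
opening: 0.0213
r 0.0695 ang -156.8 yaw 0.3 q6 0.94 F [-1.7 -0.6  3.9] T [-0.18  0.33  0.05] op 0.0213 t 15.4
[-0.02, -0.04] [-0.04, -0.09] [-0.05, -0.14] [-0.07, -0.18] [-0.08, -0.23] [-0.1, -0.27] [-0.11, -0.32] [-0.13, -0.37]
```

```bash
python3 -m crank '{"claw":[0.15,0.15,0.15,0.15,0.15,0.15,0.15,0.15],"delta_pos":[[-0.02,-0.04,0],[-0.04,-0.09,0],[-0.05,-0.14,0],[-0.07,-0.18,0],[-0.07,-0.18,0],[-0.07,-0.18,0],[-0.07,-0.18,0],[-0.07,-0.18,0]],"roll":[0.17,0.33,0.5,0.67,0.67,0.67,0.67,0.67]}' 
python3 -c "
from h import *
arc([.547,-.2275],step=1)
im,K,R,t=wcam();cv2.imwrite('pics/w16.png',im)"
```

```text
time: 16.07
tool_pos: [0.4816, -0.2508, 0.0693]
tool_rot: [3.14, -0.001, -0.071]
contact_force: [-0.4, -5.7, 1.3]
opening: 0.0216
r 0.0694 ang -160.4 yaw -4.0 q6 1.02 F [-0.4 -5.7  1.3] T [-0.84  0.3   0.04] op 0.0216 t 16.07
[-0.02, -0.04] [-0.04, -0.09] [-0.05, -0.13] [-0.07, -0.18] [-0.09, -0.23] [-0.1, -0.27] [-0.12, -0.32] [-0.13, -0.36]
```

View pics/w16.png

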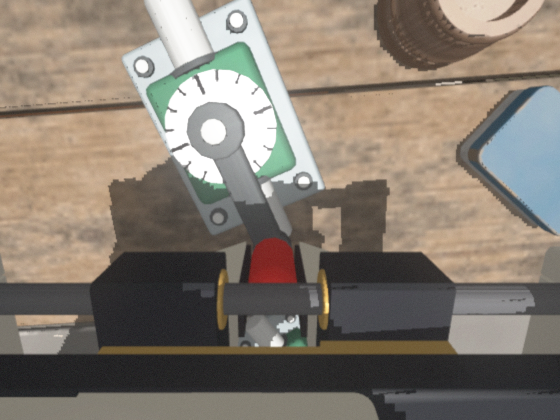

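```bash
python3 -m crank '{"claw":[0.15,0.15,0.15,0.15,0.15,0.15,0.15,0.15],"delta_pos":[[-0.02,-0.04,0],[-0.04,-0.09,0],[-0.05,-0.13,0],[-0.05,-0.13,0],[-0.05,-0.13,0],[-0.05,-0.13,0],[-0.05,-0.13,0],[-0.05,-0.13,0]],"roll":[0.17,0.33,0.5,0.5,0.5,0.5,0.5,0.5]}' 15
python3 -c "
from h import *
arc([.547,-.2275],step=1)"
```

```text
time: 16.78
tool_pos: [0.4822, -0.2507, 0.0693]
tool_rot: [3.135, -0.005, -0.123]
contact_force: [2.1, -17.5, -6.9]
opening: 0.0213
r 0.0689 ang -160.3 yaw -7.0 q6 1.08 F [  2.1 -17.5  -6.9] T [-2.75 -0.28  0.04] op 0.0213 t 16.78
[-0.02, -0.04] [-0.04, -0.09] [-0.06, -0.13] [-0.08, -0.17] [-0.1, -0.22] [-0.12, -0.26] [-0.13, -0.31] [-0.15, -0.35]
```

The crank is against the stop: it stays at -160.3° while the reaction rose to 17.5 N, and it was held there for more than 0.4 s. That matches the block's -x direction. Next I'll hold briefly and back off toward -70.3°.

```bash
python3 -c "
from h import *
im,K,R,t=wcam();cv2.imwrite('pics/bottom.png',im)
s=robot.observe();s=dict(s);a=np.radians(-163.3);s['tool_pos']=np.array([.547+.0695*np.cos(a),-.2275+.0695*np.sin(a),.069])
arc([.547,-.2275],step=-6,s=s)"
```

```text
r 0.0695 ang -163.3 yaw -7.0 q6 1.08 F [  3.1 -16.9  -6.5] T [-2.75 -0.24  0.11] op 0.0214 t 16.83
[0.13, 0.26] [0.29, 0.5] [0.47, 0.73] [0.68, 0.94] [0.9, 1.12] [1.14, 1.28] [1.4, 1.42] [1.67, 1.52]
```

```bash
python3 -m crank '{"claw":[0.15,0.15,0.15,0.15,0.15,0.15,0.15,0.15],"delta_pos":[[0,0,0],[0,0,0],[0,0,0],[0,0,0],[0,0,0],[0,0,0],[0,0,0],[0,0,0]],"roll":[0,0,0,0,0,0,0,0]}' 10
```

```text
time: 17.5
tool_pos: [0.4822, -0.2507, 0.0694]
tool_rot: [3.135, -0.005, -0.123]
contact_force: [2.8, -17.4, -6.0]
opening: 0.0216
```

```bash
python3 -m crank '{"claw":[0.15,0.15,0.15,0.15,0.15,0.15,0.15,0.15],"delta_pos":[[0.13,0.26,0],[0.29,0.5,0],[0.47,0.73,0],[0.68,0.94,0],[0.9,1.12,0],[1.14,1.28,0],[1.14,1.28,0],[1.14,1.28,0]],"roll":[-1,-2,-3,-4,-5,-6,-6,-6]}' 
python3 -c "
from h import *
arc([.547,-.2275],step=-6)"
```

```text
time: 18.17
tool_pos: [0.5049, -0.2822, 0.0691]
tool_rot: [3.141, -0.0, 0.502]
contact_force: [-1.3, -2.8, 2.2]
opening: 0.0217
r 0.069 ang -127.6 yaw 28.8 q6 0.43 F [-1.3 -2.8  2.2] T [-0.63  0.3   0.  ] op 0.0217 t 18.17
[0.13, 0.26] [0.29, 0.5] [0.47, 0.73] [0.67, 0.93] [0.89, 1.12] [1.13, 1.27] [1.39, 1.41] [1.66, 1.51]
```

Backed off 33° so far, with 57° to go.

```bash
python3 -m crank '{"claw":[0.15,0.15,0.15,0.15,0.15,0.15,0.15,0.15],"delta_pos":[[0.13,0.26,0],[0.29,0.5,0],[0.47,0.73,0],[0.67,0.93,0],[0.89,1.12,0],[1.13,1.27,0],[1.39,1.41,0],[1.39,1.41,0]],"roll":[-1,-2,-3,-4,-5,-6,-7,-7]}' 
python3 -c "
from h import *
arc([.547,-.2275],step=-3)"
```

```text
time: 18.83
tool_pos: [0.553, -0.2964, 0.0691]
tool_rot: [3.14, 0.001, 1.24]
contact_force: [0.5, -5.7, 0.4]
opening: 0.0214
r 0.0691 ang -85.0 yaw 71.0 q6 -0.28 F [ 0.5 -5.7  0.4] T [-0.94 -0.03  0.13] op 0.0214 t 18.83
[0.06, 0.13] [0.13, 0.26] [0.21, 0.38] [0.29, 0.5] [0.38, 0.62] [0.47, 0.73] [0.57, 0.83] [0.68, 0.93]
```

```bash
python3 -m crank '{"claw":[0.15,0.15,0.15,0.15,0.15,0.15,0.15,0.15],"delta_pos":[[0.06,0.13,0],[0.13,0.26,0],[0.21,0.38,0],[0.29,0.5,0],[0.38,0.62,0],[0.38,0.62,0],[0.38,0.62,0],[0.38,0.62,0]],"roll":[-0.5,-1,-1.5,-2,-2.5,-2.5,-2.5,-2.5]}' 
python3 -c "
from h import *
arc([.547,-.2275],step=-3)
im,K,R,t=wcam();cv2.imwrite('pics/w17.png',im)"
```

```text
time: 19.5
tool_pos: [0.5704, -0.2926, 0.0691]
tool_rot: [3.14, 0.001, 1.494]
contact_force: [2.4, -5.2, -1.2]
opening: 0.0215
r 0.0691 ang -70.3 yaw 85.6 q6 -0.52 F [ 2.4 -5.2 -1.2] T [-1.05 -0.37  0.1 ] op 0.0215 t 19.5
[0.06, 0.13] [0.13, 0.26] [0.21, 0.38] [0.29, 0.5] [0.38, 0.61] [0.47, 0.72] [0.57, 0.83] [0.68, 0.93]
```

View pics/w17.png

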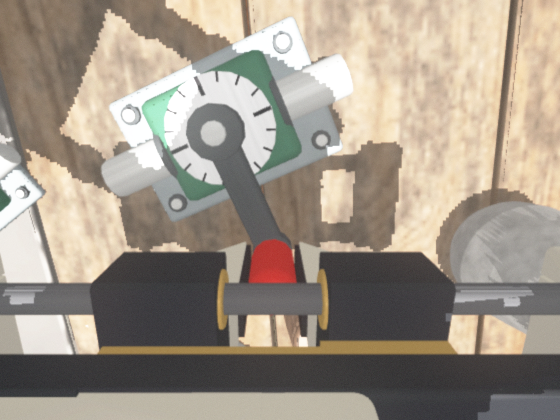

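The crank reads -70.3°, exactly 90° back from the stop. Releasing and lifting straight up.

```bash
python3 -m crank '{"claw":[0.3,0.35,0.4,0.45,0.5,0.5,0.5,0.5],"delta_pos":[[0,0,0],[0,0,0],[0,0,0],[0,0,0],[0,0,0],[0,0,0],[0,0,0],[0,0,-0.4]],"roll":[0,0,0,0,0,0,0,0]}' && python3 -m crank '{"claw":[0.5,0.5,0.5,0.5,0.5,0.5,0.5,0.5],"delta_pos":[[0,0,-0.8],[0,0,-1.6],[0,0,-2.6],[0,0,-3.6],[0,0,-4.6],[0,0,-5.6],[0,0,-6],[0,0,-6]],"roll":[0,0,0,0,0,0,0,0]}'
python3 -c "
from h import *
units([.42,-.1,.3])
im,K,R,t=wcam();cv2.imwrite('pics/w18.png',im)"
```

```text
time: 20.22
tool_pos: [0.5689, -0.2912, 0.0775]
tool_rot: [-3.138, -0.002, 1.5]
contact_force: [-0.9, -0.1, -0.9]
opening: 0.0461
time: 20.88
tool_pos: [0.5711, -0.2927, 0.2328]
tool_rot: [3.136, 0.003, 1.5]
contact_force: [0.0, 0.0, 0.8]
opening: 0.0456
pos [ 0.5711 -0.2927  0.2328] yaw 86.0 F [0.  0.  0.8] op 0.0456 t 20.8833
units [ 7.26 -6.57 -2.69] roll 0 rows 6.0888538854460235 0.0
```

View pics/w18.png

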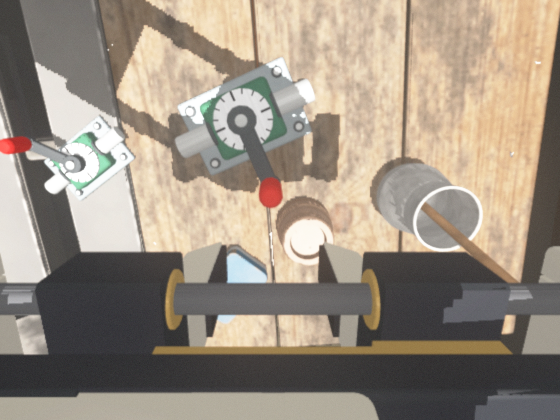

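Released: the crank is at (270,192), and the former stands upright and clear at (305,238). I'll back the arm away for an unobstructed top view and a final check.

```bash
python3 -m crank '{"claw":[0.5,0.5,0.5,0.5,0.5,0.5,0.5,0.5],"delta_pos":[[0,0,-1.5],[0.6,-0.6,-2.7],[1.5,-1.5,-2.7],[2.5,-2.4,-2.7],[3.6,-3.4,-2.7],[4.7,-4.4,-2.7],[5.8,-5.4,-2.7],[7,-6.4,-2.7]],"roll":[0,0,0,0,0,0,0,0]}' && python3 -m crank '{"claw":[0.5,0.5,0.5,0.5,0.5,0.5,0.5,0.5],"delta_pos":[[1.2,0,0],[2.4,0,0],[3.6,0,0],[4.8,0,0],[6,0,0],[7.2,0,0],[8,0,0],[8,0,0]],"roll":[0,0,0,0,0,0,0,0]}'
python3 -c "
from h import *
units([.42,-.1,.3])
im,K,R,t=cam('top');cv2.imwrite('pics/t9.png',cv2.resize(im[110:310,200:450],None,fx=3,fy=3,interpolation=cv2.INTER_CUBIC))"
```

```text
time: 21.6
tool_pos: [0.4206, -0.1049, 0.2945]
tool_rot: [-3.138, -0.001, 1.5]
contact_force: [0.5, 1.4, 0.3]
opening: 0.0459
time: 22.27
tool_pos: [0.4359, 0.0963, 0.2948]
tool_rot: [-3.138, -0.001, 1.504]
contact_force: [-0.0, 0.3, -0.4]
opening: 0.0461
pos [0.4359 0.0963 0.2948] yaw 86.2 F [-0.   0.3 -0.4] op 0.0461 t 22.2667
units [-7.88 -0.11 -0.21] roll 0 rows 4.725019919513179 0.0
```

View pics/t9.png

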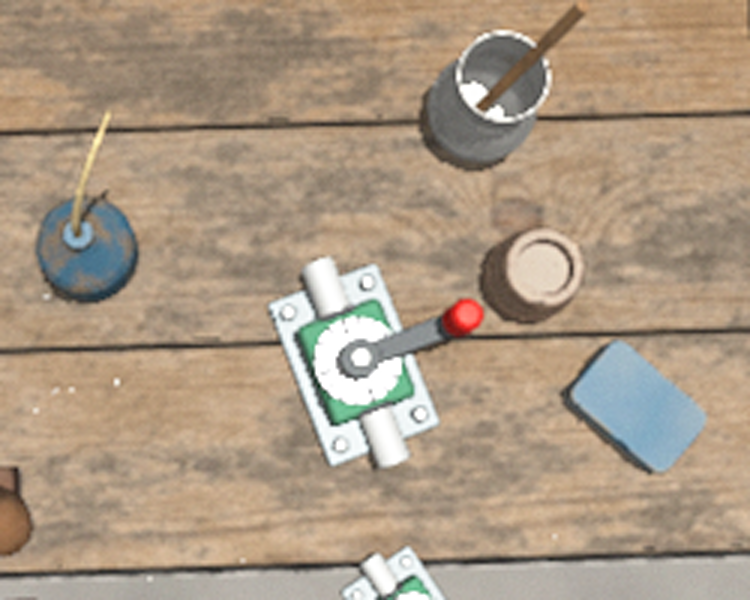

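```bash
python3 -c "
from h import *
im,K,R,t=cam('top')
f=lambda x,y,z:plane((x/3+200-1/3,y/3+110-1/3),z,K,R,t)
h=f(361,357,.064);k=f(466,313,.102);w=f(543,268,.06)
for n,p in(('knob',k),('former',w)):
  d=p-h;print(n,p.round(4),np.hypot(*d[:2]).round(4),np.degrees(np.arctan2(d[1],d[0])).round(1))
"
```

```text
knob [ 0.5718 -0.2933  0.102 ] 0.0685 -70.2
former [ 0.6055 -0.3544  0.06  ] 0.1378 -65.6
```

The top view agrees: crank at -70.2°, former 138 mm from the axis, and the oil can, mug and tin at the same pixels as at the start.

```bash
python3 -c "
from cell import robot
print(robot.hand_in())"
```

```text
the job is handed in; nothing more can be done
None
```

The job is handed in, with the crank a quarter turn back from the stop. No verdict was reported.

- **Former:** I gripped it lightly and slid it upright from 101 mm to about 137 mm from the screw axis. It still stands upright and clear of the crank's circle.
- **Screw:** I gripped the knob and turned the crank clockwise to the hard stop. It stayed at -160.3° (world angle) while the reaction rose to about 17 N, and I held it there for over a second. I then backed it off 90° and let go.
- **Last checks:** the top view puts the crank at -70.2°, against the -70.3° intended. The oil can, mug and tin sit at the same pixels as at the start. The arm was well clear of everything at about 22 s of the 67 s allowed.
- **Disagreements:** the wrist and top cameras differed by up to about 4 mm, so I aimed halfway between them. The last top view read the knob's radius as 68.5 mm instead of 70 mm. Both are small against the tolerances.

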